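Grade a stone core in the ring stand

ROBOT

A 6-joint arm with a two-finger parallel gripper is mounted at the origin on the work surface. World frame = base frame: x ahead of the robot, y to its left, z up, the work surface at z = 0. Lengths are in m, angles in rad, forces in N, time in s.
With the tool pointing down it reaches from about 0.35 to 0.775 m from the base axis. Payload 7.3 kg.
Tool frame: the origin (TCP) lies between the finger pads; the fingertips stand ahead of it and the grasp point (between the pads) lies 6 mm ahead of it (robot.tip_extent is the x of the fingertips in the tool frame, in m); x points along the fingers, z is the direction in which the jaws open and shut, and the axes are right-handed (so a half turn about x gives the same grasp; the last joint's range is limited). The gripper opens to 92 mm and grips with 3 to 60 N. Pads are 19 mm wide; open, the fingers measure 130 mm over their backs; the gripper's body (75 mm by 190 mm) begins 47 mm behind the grasp point.
Start: joints at [1.13, 0.342, 1.524, -0, 1.275, -0.146], TCP at [0.153, 0.502, 0.252] pointing down, gripper open.
Joint ranges: [-2.53, 2.53], [-0.77, 2.02], [0.04, 2.7], [-1, 4.14], [0.28, 2.66], [-3.11, 3.11]. Speed limits (rad/s): [2.57, 2.57, 3.14, 3.14, 3.14, 3.14].

INTERFACE

Orientations are given as [roll, pitch, yaw] about the fixed x, y, z axes, in that order (R = Rz(yaw) Ry(pitch) Rx(roll)).
In Python, from cell import robot gives the robot as it stands. The module is installed in compiled form; this text tells all that it offers.
- The arm moves only by the shell command python3 -m creep 'ROWS' [FORCE]. ROWS is JSON, a list of rows, each an object with "translation": the shift along the tool's x, y, z in m, a list of three; "twist": the turn, a rotation vector about the tool's x, y, z in rad, a list of three; "hand": the opening in per cent of the stroke, from 0 (shut) to 100 (fully open). A call has 1 to 5 rows; each row is the pose to reach, as a shift and turn from the pose measured when the call began, along the tool's axes at that moment; what a row does not reach only later rows make up. A row lasts 1/10 s, in which the tool goes at most 50 mm and 8.59 degrees, less where a joint would pass 70% of its speed; a pose out of reach is approached as far as the arm can. A call with a gripper value outside its range is refused whole. The fingers move at their own pace and stop on an object; FORCE is the grip in N (left out, the last holds). Time passes only in rows, so rows that repeat a pose let the fingers close. It gives the time, the measured TCP pose, the force and the opening at its end, in the units of the state.
- robot.observe(): the state, without advancing time (a new reading comes with each control period).
- robot.read_camera(name): name is "side" or "top"; returns the picture (480x640x3 uint8, blue, green, red); there is no depth.
- robot.calibration(name): a dict with "intrinsics" (3x3 intrinsics, pixels), "dist" ([k1, k2, p1, p2, k3] as OpenCV has them; the pictures are not rectified), "cam_to_world" (4x4, takes a point from camera to world coordinates). Camera axes: x right, y up, looking along -z (the intrinsics and any distortion apply to the point x, -y, -z); pixel columns grow to the right and rows downward; lengths in m; the calibration is good to about 2 mm. A picture is of the moment at which its call begins. calibration takes no time and is no camera call.
- robot.hand_in(): hands the job in, once; it reports no verdict.
The state is a dict: "time": time; "qpos": joint angles; "qvel": joint speeds; "joint_efforts": joint torques, N m; "tool_pos": TCP position; "tool_rot": TCP orientation; "contact_force": force on the tool from outside, world axes, zero at the start; "torque": the same for the moment, N m; "opening": finger opening in m.
Only numpy, scipy, OpenCV 4.12 (cv2) and the standard library are available. Lean on these libraries where they do the work, as an engineer would, in place of code of your own. Each camera call takes 0.05 s, during which the arm holds its last target. There are 200 camera calls.

TASK

Three stone drill cores stand on the grey board. Take the tall one of middle thickness and pass it from above down through the rings of the steel ring stand, keeping hold of it until a ring stops it, then let go and leave it standing upright in the rings. Leave the other two cores standing where they are.

Things in the scene. Friction and masses are not known exactly. Their poses are not given: they have to be found in the camera images.
- core_mid (a point): The core to grade: upright plain sandstone cylinder, 30 mm thick, 130 mm long, flat ends, about 0.2 kg, standing on the grey board (120 x 360 x 12 mm). The point is its centre, 65 mm from either end; z along its length, up. In the rings its lower 44 mm is below the top of the uppermost ring, so grip it in its upper 45 mm.
- stand: Fixed steel stand: 3 level rings, each 8 mm thick, on one upright axis. Top ring: hole 76 mm, outside 92, upper face 74 mm above the bench. Middle: hole 52, outside 76, face at 52. Lowest: hole 22, outside 68, face at 30; it stops the core. Origin on the ring axis at bench level, z up. Carrying post, 78 mm high, 64 mm from the axis on the stand's -x side; base plate 150 x 110 x 8 mm.
- thick_mid (a point): Bystander: sandstone core 60 mm thick, 90 mm tall, upright on the board. The point is its centre, 45 mm above its foot; z up.
- thin_mid (a point): Bystander: sandstone core 16 mm thick, 70 mm tall, upright on the board. The point is its centre, 35 mm above its foot; z up. The three cores stand in a row at least 95 mm apart, centre to centre, in any order.
Mind the look-alikes: they are no part of the job. Leave any pink look-alike of the part that bears core_mid alone. There is more than one size of the stand; the one meant has the size given above.

How it is judged:
On the way:
1. the core, still held, is down through the upper two rings and its foot is on (within 10 mm of) the lowest ring (z of core_mid in the frame of stand below 0.105 m and horizontal distance between core_mid and stand below 0.02 m and contact force between the fingers and core above 0.5 N), for 0.1 s.
At the end, for the whole second after the job is handed in: The middle-thickness core stands in the ring stand, its foot on the lowest ring (centre 95 mm above the bench within 6 mm, within 18 mm of the ring axis), upright within 10 degrees, released and at rest; the thick and the thin core are within 30 mm of where they started (z of core_mid in the frame of stand between 0.089 and 0.101 m and horizontal distance between core_mid and stand below 0.018 m and angle between core_mid's own z axis and vertical below 0.175 rad and contact force between core and stand above 0.5 N and contact force between the fingers and core below 0.1 N and linear speed of core below 0.02 m/s and distance of each of thick_mid, thin_mid from where it was at the start of the episode below 0.03 m); the robot touches nothing.
It fails at once if the thick or the thin core is knocked over or moved more than 30 mm (distance of any of thick_mid, thin_mid from where it was at the start of the episode above 0.03 m or angle between any of thick_mid, thin_mid's own z axis and vertical above 0.5 rad).
It also fails if it takes over 42 s, if anything falls off the work surface, if the arm or the gripper's body presses on something with over 40 N, if the wrist force passes 120 N, or if a joint passes its speed limit or range.

## Working session

There is one attempt and no reset: what is moved stays moved. The work goes in short steps, Python scripts to look and compute and a shell command to move; the robot and the scene stay as the last step left them, time stands still between calls to the robot, and variables do not carry over. Pictures are saved under pics/ and viewed, about 8 in all and at most 12, crops included, and the job is handed in when it is done.

```bash
mkdir -p pics; cat > h.py <<'E'
import numpy as np, cv2
from cell import robot
def ray(cam,u,v):
    c=robot.calibration(cam);K=np.array(c["intrinsics"]);d=np.array(c["dist"]);T=np.array(c["cam_to_world"])
    p=cv2.undistortPoints(np.array([[[u,v]]],float),K,d)[0,0]
    return T[:3,3],T[:3,:3]@np.array([p[0],-p[1],-1])
def onz(cam,u,v,z):
    o,r=ray(cam,u,v);return o+r*(z-o[2])/r[2]
def proj(cam,P):
    c=robot.calibration(cam);K=np.array(c["intrinsics"]);d=np.array(c["dist"]);T=np.array(c["cam_to_world"])
    q=(np.atleast_2d(P)-T[:3,3])@T[:3,:3]; q=q*[1,-1,-1]
    return cv2.projectPoints(q,np.zeros(3),np.zeros(3),K,d)[0][:,0]
E
python3 - <<'E'
from h import *
for n in("top","side"):
    im=robot.read_camera(n);cv2.imwrite(f"pics/{n}0.png",im)
    T=np.array(robot.calibration(n)["cam_to_world"]);print(n,T.round(3))
s=robot.observe();print(s["time"],s["tool_pos"],s["tool_rot"],robot.tip_extent,s["opening"])
E
```

```text
top [[ 0.008  0.985 -0.17   0.4  ]
 [-1.     0.013  0.024  0.023]
 [ 0.026  0.17   0.985  1.13 ]
 [ 0.     0.     0.     1.   ]]
side [[-0.898  0.271 -0.348  0.269]
 [-0.441 -0.535  0.721  0.636]
 [ 0.009  0.8    0.6    0.588]
 [ 0.     0.     0.     1.   ]]
0.1 [0.1524013  0.50206078 0.25112353] [ 2.99819446  1.56943376 -2.0090123 ] 0.025 0.09207022936637262
```

View pics/top0.png

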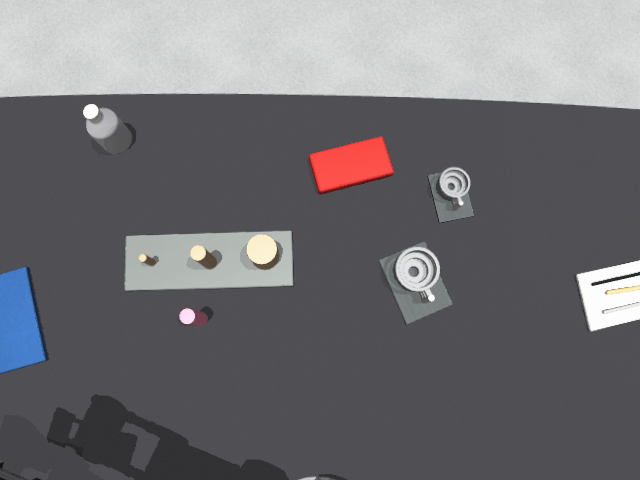

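View pics/side0.png

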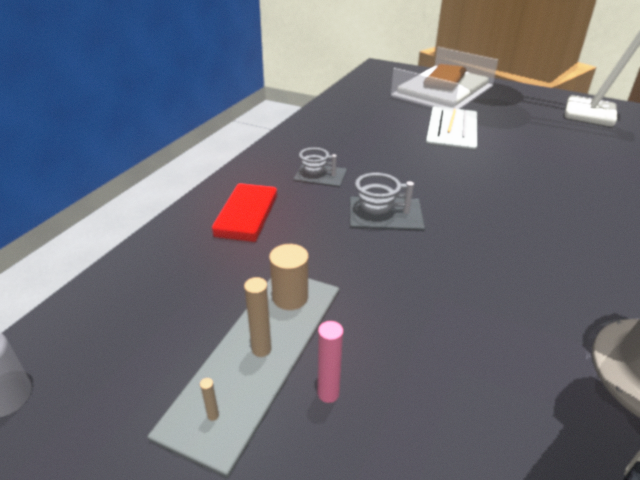

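Top view: the tan core tops are at about (142,258) thin, (199,253) middle and (262,248) thick. The pink look-alike is at (187,316). The large stand's ring is near (417,270) with its post at (431,297), and a smaller stand is at (454,183). The side view shows the same things: middle core top (257,286), large ring (378,187).

```bash
python3 - <<'E'
from h import *
im=cv2.imread("pics/top0.png");hsv=cv2.cvtColor(im,cv2.COLOR_BGR2HSV)
m=cv2.inRange(hsv,(8,50,150),(25,255,255));m[:,300:]=0
cs,_=cv2.findContours(m,cv2.RETR_EXTERNAL,cv2.CHAIN_APPROX_NONE)
for c in cs:
    if cv2.contourArea(c)>15:
        (u,v),r=cv2.minEnclosingCircle(c)
        z=.142 if 180<u<220 else (.102 if u>220 else .082)
        print("tan",u,v,r,onz("top",u,v,z).round(4),"diam",np.linalg.norm(onz("top",u+r,v,z)-onz("top",u-r,v,z)).round(4))
m=cv2.inRange(hsv,(130,40,120),(179,255,255));m[:,300:]=0
u,v=np.argwhere(m)[:,::-1].mean(0);print("pink",u,v,onz("top",u,v,.13))
# ring: bright pixels
g=cv2.cvtColor(im,cv2.COLOR_BGR2GRAY);m=((g>100)*255).astype(np.uint8);w=np.zeros_like(m);w[235:310,380:450]=m[235:310,380:450]
cs,_=cv2.findContours(w,cv2.RETR_CCOMP,cv2.CHAIN_APPROX_NONE)
for c in cs:
    if cv2.contourArea(c)>60:
        e=cv2.fitEllipse(c);print("ring",np.round(e[0],1),np.round(e[1],1),onz("top",*e[0],.074).round(4))
print("post top",onz("top",431,297,.078))
cv2.imwrite("pics/c0.png",np.hstack([cv2.resize(im[225:325,370:470],(400,400),interpolation=2),cv2.resize(im[205:305,150:250],(400,400),interpolation=2)]))
im=cv2.imread("pics/side0.png");hsv=cv2.cvtColor(im,cv2.COLOR_BGR2HSV)
for n,box,z in(("mid top",(240,275,270,294),.142),):
    pass
E
```

```text
tan 142.5 257.5 3.8079864978790283 [0.5539 0.3565 0.082 ] diam 0.0156
tan 198.0 253.0 8.062357902526855 [0.5551 0.2319 0.142 ] diam 0.0306
pink 186.30188679245282 315.64150943396226 [0.43815521 0.25135995 0.13      ]
ring [415.8 278.4] [56.9 75.5] [ 0.5196 -0.1915  0.074 ]
ring [423.4 297.9] [ 8.2 14.6] [ 0.4805 -0.2061  0.074 ]
ring [416.3 269. ] [44.9 47.1] [ 0.5387 -0.1928  0.074 ]
ring [422.6 254.2] [ 7.  20.3] [ 0.5691 -0.2064  0.074 ]
post top [ 0.48217367 -0.22068144  0.078     ]
```

View pics/c0.png

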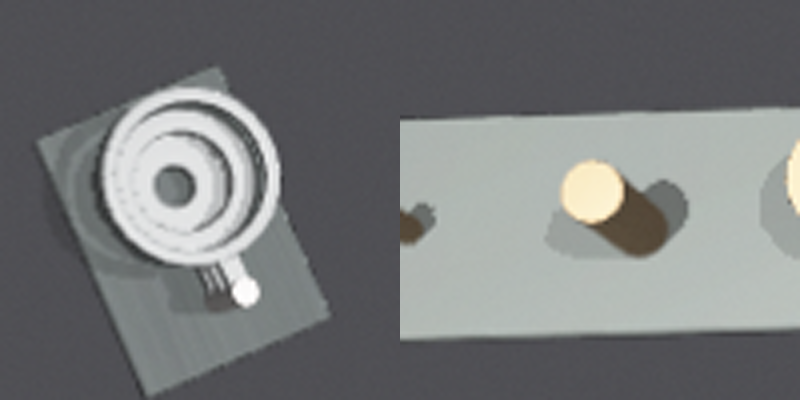

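```bash
cat >> h.py <<'E'
from scipy.spatial.transform import Rotation as Ro
def delta(P):
    s=robot.observe();R=Ro.from_euler("xyz",s["tool_rot"]).as_matrix()
    print("t",s["time"],"tcp",np.round(s["tool_pos"],4),"F",np.round(s["contact_force"],1),"open",round(s["opening"],4),"q",np.round(s["qpos"],2))
    print("R",R.round(3).tolist());print("delta tool",(R.T@(np.array(P)-s["tool_pos"])).round(4))
E
python3 - <<'E'
from h import *
print(onz("top",417.3,268.8,.074),onz("top",413.2,270.7,.03),onz("top",431,297.7,.078))
r=onz("top",417.3,268.8,.074)
print(proj("side",[r,[.555,.232,.142]]))
delta([.555,.232,.25])
E
```

```text
[ 0.53912998 -0.19488123  0.074     ] [ 0.54082845 -0.19518399  0.03      ] [ 0.48077701 -0.22065153  0.078     ]
[[376.91851704 183.6470822 ]
 [255.28173741 284.23560309]]
t 0.1 tcp [0.1524 0.5021 0.2511] F [0.1 0.1 0.6] open 0.0921 q [ 1.13  0.34  1.52 -0.    1.28 -0.15]
R [[-0.001, -0.957, 0.291], [-0.001, 0.291, 0.957], [-1.0, 0.0, -0.001]]
delta tool [ 0.0012 -0.4637 -0.1414]
```

```bash
python3 -m creep '[{"translation":[0,-0.046,-0.014],"twist":[0,0,0],"hand":100},{"translation":[0,-0.092,-0.028],"twist":[0,0,0],"hand":100},{"translation":[0,-0.138,-0.042],"twist":[0,0,0],"hand":100},{"translation":[0,-0.184,-0.056],"twist":[0,0,0],"hand":100},{"translation":[0,-0.230,-0.070],"twist":[0,0,0],"hand":100}]'
python3 -c "
from h import *
delta([.555,.232,.25])"
```

```text
time: 0.6
tool_pos: [0.3533, 0.3669, 0.251]
tool_rot: [2.832, 1.569, -2.175]
contact_force: [0.4, 0.7, 0.3]
opening: 0.0918
t 0.6 tcp [0.3533 0.3669 0.251 ] F [0.4 0.7 0.3] open 0.0918 q [ 0.65  0.31  1.57 -0.    1.26 -0.62]
R [[-0.001, -0.957, 0.29], [-0.001, 0.29, 0.957], [-1.0, 0.001, -0.002]]
delta tool [ 0.0009 -0.2322 -0.0705]
```

```bash
python3 -m creep '[{"translation":[0,-0.046,-0.014],"twist":[0,0,0],"hand":100},{"translation":[0,-0.092,-0.028],"twist":[0,0,0],"hand":100},{"translation":[0,-0.138,-0.042],"twist":[0,0,0],"hand":100},{"translation":[0,-0.186,-0.056],"twist":[0,0,0],"hand":100},{"translation":[0,-0.232,-0.070],"twist":[0,0,0],"hand":100}]'
python3 -m creep '[{"translation":[0,0,0],"twist":[0,0,0],"hand":100},{"translation":[0,0,0],"twist":[0,0,0],"hand":100}]'
python3 - <<'E'
from h import *
delta([.555,.232,.126])
a=robot.read_camera("top");b=robot.read_camera("side")
cv2.imwrite("pics/v1.png",np.hstack([cv2.resize(a[150:350,100:300],(400,400)),cv2.resize(b[180:430,150:400],(400,400))]))
E
```

```text
time: 1.1
tool_pos: [0.5564, 0.231, 0.2505]
tool_rot: [2.601, 1.568, -2.406]
contact_force: [1.0, -0.3, 0.9]
opening: 0.0914
time: 1.3
tool_pos: [0.5566, 0.23, 0.2494]
tool_rot: [2.321, 1.567, -2.689]
contact_force: [-0.7, 0.2, -0.6]
opening: 0.0916
t 1.3 tcp [0.5566 0.23   0.2494] F [-0.7  0.2 -0.6] open 0.0916 q [ 0.27  0.49  1.3  -0.    1.36 -1.01]
R [[-0.004, -0.956, 0.293], [-0.002, 0.293, 0.956], [-1.0, 0.003, -0.003]]
delta tool [0.1234 0.0018 0.0018]
```

View pics/v1.png

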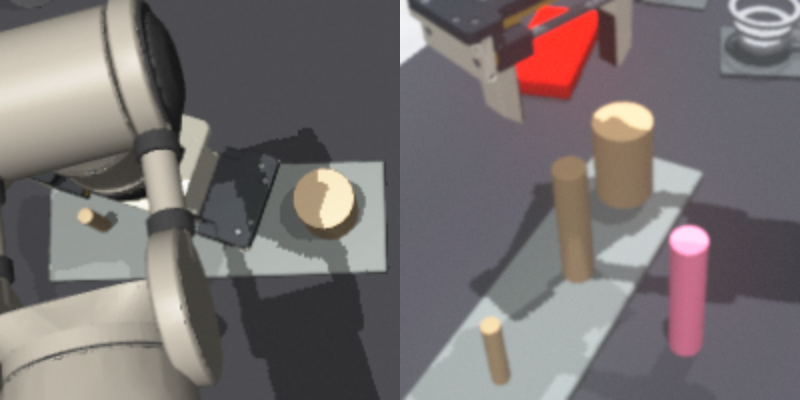

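The fingers hang above and on either side of the middle core, with the side-view core top at about (256,286). All the other objects are clear. Descending.

```bash
python3 -m creep '[{"translation":[0.03,0.002,0.002],"twist":[0,0,0],"hand":100},{"translation":[0.06,0.002,0.002],"twist":[0,0,0],"hand":100},{"translation":[0.09,0.002,0.002],"twist":[0,0,0],"hand":100},{"translation":[0.122,0.002,0.002],"twist":[0,0,0],"hand":100},{"translation":[0.122,0.002,0.002],"twist":[0,0,0],"hand":100}]'
python3 - <<'E'
from h import *
delta([.555,.232,.126])
b=robot.read_camera("side")
cv2.imwrite("pics/v2.png",cv2.resize(b[180:430,150:400],(500,500)))
E
```

```text
time: 1.9
tool_pos: [0.5498, 0.2346, 0.1244]
tool_rot: [2.174, 1.559, -2.83]
contact_force: [-0.7, -0.1, -0.1]
opening: 0.092
t 1.9 tcp [0.5498 0.2346 0.1244] F [-0.7 -0.1 -0.1] open 0.092 q [ 0.28  0.6   1.47 -0.    1.08 -1.  ]
R [[-0.012, -0.958, 0.288], [-0.004, 0.288, 0.958], [-1.0, 0.01, -0.007]]
delta tool [-0.0016 -0.0057 -0.001 ]
```

View pics/v2.png

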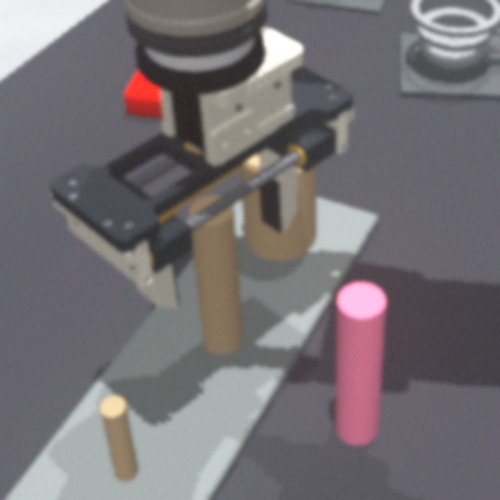

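The open fingers straddle the middle core near its top, and the neighbours are clear. I'll correct a 6 mm offset along the pads and the slight tilt, then close.

```bash
python3 -m creep '[{"translation":[-0.002,-0.006,-0.001],"twist":[0,-0.007,-0.010],"hand":100},{"translation":[-0.002,-0.006,-0.001],"twist":[0,-0.007,-0.010],"hand":100},{"translation":[-0.002,-0.006,-0.001],"twist":[0,-0.007,-0.010],"hand":25},{"translation":[-0.002,-0.006,-0.001],"twist":[0,-0.007,-0.010],"hand":10},{"translation":[-0.002,-0.006,-0.001],"twist":[0,-0.007,-0.010],"hand":10}]' 20
python3 -m creep '[{"translation":[0,0,0],"twist":[0,0,0],"hand":10},{"translation":[0,0,0],"twist":[0,0,0],"hand":10},{"translation":[0,0,0],"twist":[0,0,0],"hand":10},{"translation":[0,0,0],"twist":[0,0,0],"hand":10},{"translation":[0,0,0],"twist":[0,0,0],"hand":10}]' 20
python3 -c "
from h import *
delta([.540,-.195,.25])"
```

```text
time: 2.45
tool_pos: [0.5572, 0.2322, 0.1296]
tool_rot: [-0.985, 1.565, 0.293]
contact_force: [-1.1, -0.0, -0.7]
opening: 0.0723
time: 2.95
tool_pos: [0.5571, 0.2322, 0.1296]
tool_rot: [-0.982, 1.566, 0.296]
contact_force: [-0.5, 0.3, 0.2]
opening: 0.0322
t 2.95 tcp [0.5571 0.2322 0.1296] F [-0.5  0.3  0.2] open 0.0322 q [ 0.27  0.6   1.46  0.    1.08 -1.01]
R [[0.005, -0.958, 0.288], [0.002, 0.288, 0.958], [-1.0, -0.004, 0.003]]
delta tool [-0.1212 -0.1072 -0.4136]
```

```bash
python3 -m creep '[{"translation":[0,0,0],"twist":[0,0,0],"hand":10},{"translation":[0,0,0],"twist":[0,0,0],"hand":10},{"translation":[0,0,0],"twist":[0,0,0],"hand":10}]' 20
python3 -m creep '[{"translation":[-0.03,0,0],"twist":[0,0,0],"hand":10},{"translation":[-0.065,0,0],"twist":[0,0,0],"hand":10},{"translation":[-0.1,0,0],"twist":[0,0,0],"hand":10},{"translation":[-0.13,0,0],"twist":[0,0,0],"hand":10},{"translation":[-0.13,0,0],"twist":[0,0,0],"hand":10}]'
python3 -c "
from h import *
delta([.540,-.195,.26])"
```

```text
time: 3.25
tool_pos: [0.5571, 0.2322, 0.1295]
tool_rot: [-0.977, 1.566, 0.302]
contact_force: [-0.6, 0.5, -0.6]
opening: 0.0296
time: 3.75
tool_pos: [0.5581, 0.2325, 0.264]
tool_rot: [-1.0, 1.557, 0.278]
contact_force: [-0.1, 0.3, -2.0]
opening: 0.0298
t 3.75 tcp [0.5581 0.2325 0.264 ] F [-0.1  0.3 -2. ] open 0.0298 q [ 0.27  0.47  1.28  0.    1.37 -1.01]
R [[0.013, -0.958, 0.288], [0.004, 0.288, 0.958], [-1.0, -0.011, 0.007]]
delta tool [ 0.0022 -0.1058 -0.4146]
```

The core is held: opening 30 mm, and 2 N of weight. Now across to the stand, with the foot at about 0.146.

```bash
python3 -m creep '[{"translation":[0,-0.010,-0.040],"twist":[0,0,0],"hand":10},{"translation":[0,-0.020,-0.080],"twist":[0,0,0],"hand":10},{"translation":[0,-0.031,-0.120],"twist":[0,0,0],"hand":10},{"translation":[0,-0.042,-0.160],"twist":[0,0,0],"hand":10},{"translation":[0,-0.052,-0.200],"twist":[0,0,0],"hand":10}]'
python3 -c "
from h import *
delta([.540,-.195,.26])"
```

```text
time: 4.25
tool_pos: [0.5493, 0.0245, 0.2613]
tool_rot: [-0.911, 1.56, 0.367]
contact_force: [1.3, -0.4, -1.7]
opening: 0.0294
t 4.25 tcp [0.5493 0.0245 0.2613] F [ 1.3 -0.4 -1.7] open 0.0294 q [-0.1   0.37  1.45  0.01  1.31 -1.38]
R [[0.01, -0.958, 0.288], [0.004, 0.288, 0.958], [-1.0, -0.009, 0.007]]
delta tool [ 0.0003 -0.0543 -0.2129]
```

```bash
python3 -m creep '[{"translation":[0,-0.011,-0.043],"twist":[0,0,0],"hand":10},{"translation":[0,-0.022,-0.086],"twist":[0,0,0],"hand":10},{"translation":[0,-0.033,-0.130],"twist":[0,-0.004,0.005],"hand":10},{"translation":[0,-0.044,-0.173],"twist":[0,0.007,0.007],"hand":10},{"translation":[0,-0.054,-0.213],"twist":[0,0.007,0.007],"hand":10}]'
python3 -m creep '[{"translation":[0,0,0],"twist":[0,0,0],"hand":10},{"translation":[0,0,0],"twist":[0,0,0],"hand":10},{"translation":[0,0,0],"twist":[0,0,0],"hand":10}]'
python3 - <<'E'
from h import *
delta([.540,-.195,.18])
a=robot.read_camera("top");b=robot.read_camera("side")
cv2.imwrite("pics/v3.png",np.hstack([cv2.resize(a[180:340,340:500],(400,400)),cv2.resize(b[30:270,270:510],(400,400))]))
E
```

```text
time: 4.75
tool_pos: [0.5388, -0.1968, 0.2585]
tool_rot: [1.585, 1.57, 2.863]
contact_force: [0.9, -0.1, -2.7]
opening: 0.0295
time: 5.05
tool_pos: [0.5385, -0.1956, 0.2574]
tool_rot: [1.284, 1.568, 2.563]
contact_force: [-0.2, 0.2, -2.7]
opening: 0.0295
t 5.05 tcp [ 0.5385 -0.1956  0.2574] F [-0.2  0.2 -2.7] open 0.0295 q [-0.48  0.43  1.38  0.    1.34 -1.76]
R [[-0.003, -0.958, 0.288], [0.002, 0.288, 0.958], [-1.0, 0.003, 0.001]]
delta tool [ 0.0774 -0.0015  0.001 ]
```

View pics/v3.png

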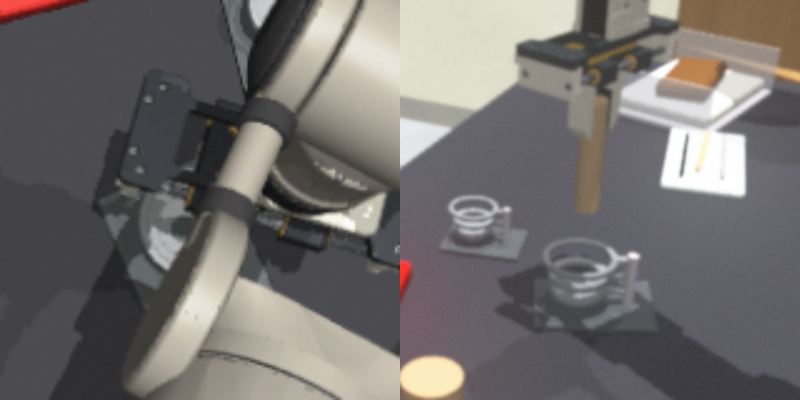

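The core hangs above the large stand: side-view foot at about (383,157), ring centre at about (380,187). Next I check the foot and the lean against an upright-core prediction.

```bash
python3 - <<'E'
from h import *
t=robot.observe()["tool_pos"]
print(proj("side",[[t[0],t[1],.140],[t[0],t[1],.22],[.54,-.195,.074],[.54,-.195,.14]]))
b=cv2.imread("pics/v3.png")[:,400:]
hsv=cv2.cvtColor(b,cv2.COLOR_BGR2HSV);m=cv2.inRange(hsv,(5,60,60),(20,170,220))
for r in range(125,216,10):
    x=np.flatnonzero(m[r,160:225])+160
    if len(x): print(30+r*.6,270+x.min()*.6,270+x.max()*.6,270+.6*(x.min()+x.max())/2)
E
```

```text
[[379.79229429 154.18990864]
 [383.32567433 115.28891534]
 [376.53465657 183.51882659]
 [379.2012203  154.13324929]]
105.0 386.4 393.0 389.7
111.0 385.8 391.8 388.8
117.0 378.6 391.8 385.2
123.0 378.0 391.2 384.6
129.0 377.4 390.6 384.0
135.0 376.8 390.0 383.4
141.0 376.2 389.4 382.8
147.0 375.6 388.8 382.2
153.0 375.0 388.2 381.6
```

The core is upright and centred to about 2 mm, well inside the 11 mm clearance. Going down.

```bash
python3 -m creep '[{"translation":[0.02,-0.001,0.001],"twist":[0,0,0],"hand":10},{"translation":[0.045,-0.001,0.001],"twist":[0,0,0],"hand":10},{"translation":[0.07,-0.001,0.001],"twist":[0,0,0],"hand":10},{"translation":[0.09,-0.001,0.001],"twist":[0,0,0],"hand":10},{"translation":[0.09,-0.001,0.001],"twist":[0,0,0],"hand":10}]'
python3 -c "
from h import *
delta([.540,-.195,.1476])"
```

```text
time: 5.65
tool_pos: [0.5387, -0.1926, 0.1655]
tool_rot: [1.355, 1.563, 2.637]
contact_force: [1.1, -0.7, -2.1]
opening: 0.0293
t 5.65 tcp [ 0.5387 -0.1926  0.1655] F [ 1.1 -0.7 -2.1] open 0.0293 q [-0.48  0.51  1.51  0.    1.13 -1.76]
R [[-0.007, -0.959, 0.285], [0.004, 0.285, 0.959], [-1.0, 0.007, 0.002]]
delta tool [ 0.0179 -0.0021 -0.002 ]
```

```bash
python3 -m creep '[{"translation":[0.004,-0.002,-0.002],"twist":[0,-0.003,-0.008],"hand":10},{"translation":[0.008,-0.002,-0.002],"twist":[0,-0.003,-0.008],"hand":10},{"translation":[0.011,-0.002,-0.002],"twist":[0,-0.003,-0.008],"hand":10},{"translation":[0.013,-0.002,-0.002],"twist":[0,-0.003,-0.008],"hand":10},{"translation":[0.015,-0.002,-0.002],"twist":[0,-0.003,-0.008],"hand":10}]'
python3 -c "
from h import *
delta([.540,-.195,.1476])"
```

```text
time: 6.15
tool_pos: [0.5401, -0.1951, 0.1507]
tool_rot: [-0.287, 1.566, 0.995]
contact_force: [0.1, 0.2, -2.6]
opening: 0.0297
t 6.15 tcp [ 0.5401 -0.1951  0.1507] F [ 0.1  0.2 -2.6] open 0.0297 q [-0.48  0.53  1.53  0.01  1.09 -1.77]
R [[0.003, -0.959, 0.285], [0.004, 0.285, 0.959], [-1.0, -0.001, 0.004]]
delta tool [0.0031 0.0002 0.    ]
```

```bash
python3 -m creep '[{"translation":[0.001,0,0],"twist":[0,0,0],"hand":10},{"translation":[0.002,0,0],"twist":[0,0,0],"hand":10},{"translation":[0.003,0,0],"twist":[0,0,0],"hand":10},{"translation":[0.003,0,0],"twist":[0,0,0],"hand":10}]'
```

```text
time: 6.55
tool_pos: [0.5401, -0.1951, 0.1477]
tool_rot: [-0.256, 1.566, 1.025]
contact_force: [-0.4, 0.2, -1.3]
opening: 0.0296
```

```bash
python3 -m creep '[{"translation":[0.001,0,0],"twist":[0,0,0],"hand":10},{"translation":[0.001,0,0],"twist":[0,0,0],"hand":10},{"translation":[0.001,0,0],"twist":[0,0,0],"hand":10}]'
```

```text
time: 6.85
tool_pos: [0.5404, -0.1952, 0.1475]
tool_rot: [-0.511, 1.566, 0.77]
contact_force: [-1.6, 0.7, 5.7]
opening: 0.0294
```

The ring stops it: force reverses to +5.7 N at the expected height, while still gripped. Release.

```bash
python3 -m creep '[{"translation":[0,0,0],"twist":[0,0,0],"hand":40},{"translation":[0,0,0],"twist":[0,0,0],"hand":60},{"translation":[0,0,0],"twist":[0,0,0],"hand":80},{"translation":[0,0,0],"twist":[0,0,0],"hand":90},{"translation":[0,0,0],"twist":[0,0,0],"hand":90}]'
python3 -m creep '[{"translation":[0,0,0],"twist":[0,0,0],"hand":90},{"translation":[0,0,0],"twist":[0,0,0],"hand":90},{"translation":[0,0,0],"twist":[0,0,0],"hand":90},{"translation":[0,0,0],"twist":[0,0,0],"hand":90}]'
python3 - <<'E'
from h import *
delta([.540,-.195,.27])
b=robot.read_camera("side")
cv2.imwrite("pics/v4.png",cv2.resize(b[60:260,280:480],(500,500)))
E
```

```text
time: 7.35
tool_pos: [0.5403, -0.1952, 0.1473]
tool_rot: [-0.472, 1.566, 0.809]
contact_force: [-0.2, 0.2, 0.1]
opening: 0.0638
time: 7.75
tool_pos: [0.5403, -0.1952, 0.1473]
tool_rot: [-0.463, 1.566, 0.819]
contact_force: [0.7, -0.3, -0.1]
opening: 0.0827
t 7.75 tcp [ 0.5403 -0.1952  0.1473] F [ 0.7 -0.3 -0.1] open 0.0827 q [-0.48  0.53  1.53  0.01  1.08 -1.77]
R [[0.003, -0.959, 0.285], [0.004, 0.285, 0.959], [-1.0, -0.002, 0.004]]
delta tool [-1.227e-01  1.000e-04  6.000e-04]
```

View pics/v4.png

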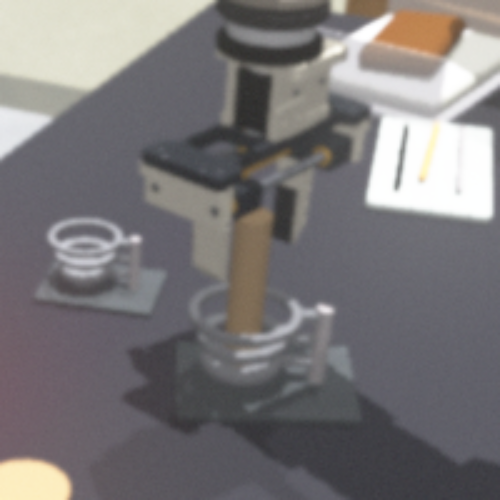

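The core stands free between the open fingers, in the rings of the large stand, with its top near (382,145). I'll retreat straight up, then back toward the robot to clear the view.

```bash
python3 -m creep '[{"translation":[-0.02,0,0],"twist":[0,0,0],"hand":90},{"translation":[-0.05,0,0],"twist":[0,0,0],"hand":90},{"translation":[-0.09,0,0],"twist":[0,0,0],"hand":90},{"translation":[-0.13,0,0],"twist":[0,0,0],"hand":90},{"translation":[-0.13,0,0],"twist":[0,0,0],"hand":90}]'
python3 -m creep '[{"translation":[0,0.02,-0.04],"twist":[0,0,0],"hand":90},{"translation":[0,0.04,-0.08],"twist":[0,0,0],"hand":90},{"translation":[0,0.06,-0.12],"twist":[0,0,0],"hand":90},{"translation":[0,0.08,-0.16],"twist":[0,0,0],"hand":90},{"translation":[0,0.08,-0.16],"twist":[0,0,0],"hand":90}]'
python3 -m creep '[{"translation":[0,0,0],"twist":[0,0,0],"hand":90},{"translation":[0,0,0],"twist":[0,0,0],"hand":90},{"translation":[0,0,0],"twist":[0,0,0],"hand":90}]'
python3 - <<'E'
from h import *
a=robot.read_camera("top");b=robot.read_camera("side")
cv2.imwrite("pics/v5.png",np.hstack([cv2.resize(a[160:360],(800,250))[:,:],])) 
cv2.imwrite("pics/v5.png",np.vstack([cv2.resize(a[180:340,100:480],(760,320)),np.hstack([cv2.resize(b[100:240,310:450],(280,280)),cv2.resize(b[200:480,100:580],(480,280))])]))
hsv=cv2.cvtColor(a,cv2.COLOR_BGR2HSV);m=cv2.inRange(hsv,(8,50,150),(25,255,255));m[:,460:]=0
for c in cv2.findContours(m,cv2.RETR_EXTERNAL,cv2.CHAIN_APPROX_NONE)[0]:
    if cv2.contourArea(c)>15:
        (u,v),r=cv2.minEnclosingCircle(c);print(u,v,r,onz("top",u,v,.16 if u>350 else .102 if u>220 else .082).round(4))
E
```

```text
time: 8.3
tool_pos: [0.5419, -0.1966, 0.2835]
tool_rot: [-1.414, 1.557, -0.133]
contact_force: [0.7, 0.0, 0.7]
opening: 0.0828
time: 8.8
tool_pos: [0.4164, -0.3305, 0.2816]
tool_rot: [-1.496, 1.559, -0.22]
contact_force: [0.8, -0.1, -0.1]
opening: 0.0827
time: 9.1
tool_pos: [0.4171, -0.3297, 0.2814]
tool_rot: [-1.456, 1.559, -0.178]
contact_force: [-0.3, 0.6, 0.3]
opening: 0.0825
142.64285278320312 257.6428527832031 3.737666368484497 [0.5536 0.3562 0.082 ]
```

View pics/v5.png

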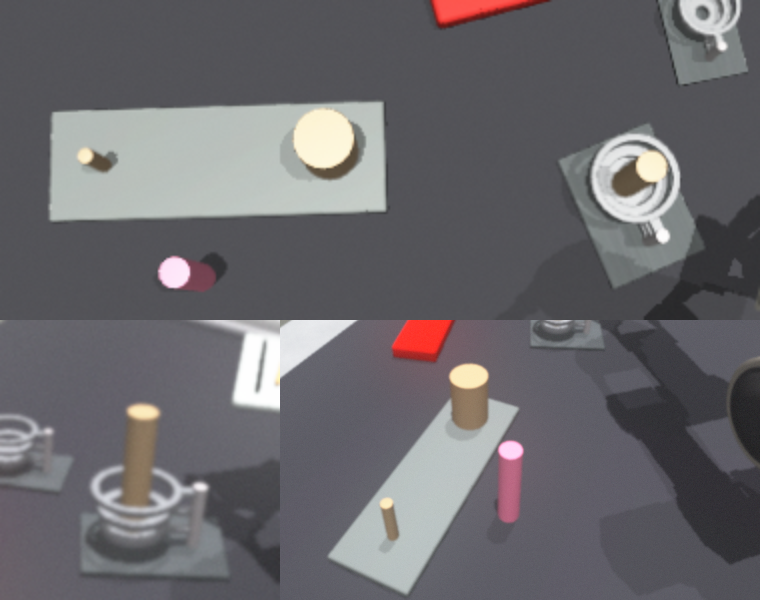

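The core stands in the rings, its top at about (425.5,263) in the top view. The thick and thin cores are where they were, and the arm is clear.

```bash
python3 - <<'E'
from h import *
print(onz("top",425.3,262.8,.16).round(4))
p=onz("top",425.3,262.8,.16)
if np.hypot(p[0]-.54,p[1]+.195)<.008: print(robot.hand_in())
E
```

```text
[ 0.5392 -0.1924  0.16  ]
the job is handed in; nothing more can be done
None
```

The middle core is standing in the rings of the large stand, released, and the job is handed in at about 9 s of the 42 s allowed. I gripped it near its top, lowered it through the rings, and let go only once the lowest ring stopped it.

- **Stop on the ring:** the force reversed to +5.7 N with the tool about where it should be for the foot to rest on the lowest ring. The core was still gripped at that moment.
- **Standing upright:** after release, its top centre measured (0.539, -0.192). That is about 3 mm from the ring axis at (0.540, -0.195), so it is upright to within about 2 degrees.
- **Other cores:** the thin core measured within 1 mm of its start. My colour mask did not pick up the thick core in either picture, so I checked it only by eye, and it looks unmoved and upright. The pink look-alike and the small stand were not touched.
- **Robot:** the arm ended clear of everything, with contact force at noise level.

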